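# Close the cap feeder's drawer and hold its lid open

### The arm

A 7-joint arm with a two-finger parallel gripper is mounted at the origin on the work surface. World frame = base frame: x ahead of the robot, y to its left, z up, the work surface at z = 0. Lengths are in m, angles in rad, forces in N, time in s.
With the tool pointing down it reaches from about 0.4 to 0.85 m from the base axis. Payload 10.4 kg.
Tool frame: the origin (TCP) lies between the finger pads; the fingertips stand 14 mm ahead of it and the grasp point (between the pads) lies 5 mm behind it (ctrl.tip_extent is the distance from the TCP to the fingertips, in m); z points along the fingers, y is the line along which they close (so a half turn about z gives the same grasp; the last joint's range is limited). The gripper opens to 87 mm and grips with 3 to 60 N. Pads are 19 mm wide; open, the fingers measure 117 mm over their backs; the gripper's body (75 mm by 190 mm) begins 51 mm behind the grasp point.
Start: joints at [1.168, 0.332, -0.065, 1.46, 0.022, 1.35, -0.088], TCP at [0.232, -0.58, 0.237] pointing down, gripper open.
Joint ranges: [-2.6, 2.6], [-0.5, 2.12], [-1.47, 1.34], [0.16, 2.42], [-1.27, 4.41], [0.06, 2.06], [-2.6, 2.6]. Speed limits (rad/s): [2.22, 2.22, 2.79, 2.79, 3.14, 3.14, 3.14].

### API

Orientations are given as a unit quaternion [x, y, z, w].
In Python, from plant import ctrl, hand, inverse_kinematics, observe, eyes, workorder gives the robot as it stands. Calls block until the motion is done:
- ctrl.move_to(position, orientation): joint-space move of the TCP to a pose.
- ctrl.move_linear(position, ori=None, rate=0.15): straight line of the TCP; ori=None keeps the orientation; rate is the mean speed in m/s.
- ctrl.goto_joints(angles): joint-space move.
- hand.gripper_to(opening): finger opening in m; the grip force is fixed at half the most; returns when the fingers have stopped.
- ctrl.wait(seconds).
- inverse_kinematics(position, orientation): joint angles nearest the present ones, or None.
- observe(): the state.
- eyes.camera(name): name is "side" or "top" or "wrist"; returns the picture (420x560x3 uint8, blue, green, red); there is no depth.
- eyes.camera_info(name): a dict with "K" (3x3 intrinsics, pixels), "origin" and "rotation" of the camera in the world. Camera axes: x right, y up, looking along -z (the intrinsics and any distortion apply to the point x, -y, -z); pixel columns grow to the right and rows downward; lengths in m; the calibration is good to about 2 mm. The wrist camera is an equidistant fisheye: a pixel r from the principal point sees the ray r / f radians off the axis. A picture is of the moment at which its call begins: read the wrist's pose just before it. camera_info takes no time and is no camera call; for the wrist camera it gives the pose at the moment of the call.
A pose or a line that the arm cannot do raises ctrl.MotionError and nothing moves.
- workorder.finish_job(): hands the job in; it is judged then, once.
The state is a dict: "time": time; "q": joint angles; "dq": joint speeds; "joint_torque": joint torques, N m; "ee_pos": TCP position; "ee_rot": TCP orientation; "force": force on the tool from outside, world axes, zero at the start; "ft_torque": the same for the moment, N m; "gripper_width": finger opening in m; "gripper_force": force on a finger pad.
Only numpy, scipy, OpenCV 4.12 (cv2) and the standard library are available. Lean on these libraries where they do the work, as an engineer would, in place of code of your own. Each camera call takes 0.05 s, during which the arm holds its last target. There are 200 camera calls.

### The job

On the blue cap feeder, first push the open drawer fully home until it clicks in and stays. Then raise the yellow-framed hopper lid by its black handle and hold it open at 50 degrees from closed, so that a colleague can look in; it springs shut if let go, so finish while still holding it there. Leave the two bottles and the jar standing where they are.

Things in the scene. Friction and masses are not known exactly. Their poses are not given: they have to be found in the camera images.
- feeder: Blue cap feeder, fixed. Base 220 (x) x 240 (y) x 100 mm high, white-fronted drawer in its front; on it a steel hopper, 140 (x) x 200 (y) mm, from 100 to 155 mm high, set back 55 mm from the base's front, closed by the lid. Origin: centre of the base's underside, on the table; x points from the drawer front to the back, y left, z up; the drawer front faces -x.
- drawer (a joint): Drawer travel, m: 0 = home, grows as it comes out along the feeder's -x (starts 0.035 to 0.065). Sliding takes 1 to 2 N; from 13 mm before home a spring detent resists (6 to 7 N in all); from 5 mm before home it pulls the drawer in to 0 by itself and keeps it there. White front panel 210 wide, 74 high, 12 mm thick, top edge 86 mm above the table.
- drawer_pull (a point): Middle of the drawer's dark bar handle (moves with the drawer): round bar 12 mm thick, 112 mm long along the feeder's y, 59 mm above the table, its axis 30 mm in front of the drawer's front panel. With the drawer home it lies at (-0.140, 0, 0.059) in the feeder's frame.
- lid (a joint): Lid angle in rad: 0 = closed, grows as the lid opens upwards (50 degrees = 0.873). It turns about the line through lid_hinge along the feeder's y, so that the handle swings up and back. Weight and a spring close it from any angle up to 50 degrees and beyond: 2 to 4 N at the handle.
- lid_handle (a point): Middle of the lid's black T handle: round bar 16 mm thick, 50 mm long along the feeder's y, flat ends, 40 mm out from the lid's near edge on two 8 mm stems 28 mm apart. Moves with the lid; closed, it is 159 mm above the table. Gripped over its two ends it can turn between the pads as the lid swings. Its x axis lies in the lid, towards the hinge.
- lid_hinge (a point): Middle of the lid's hinge line at the back of the hopper, 159 mm above the table, 180 mm from the handle's bar; lid 140 mm long, 200 mm wide, 6 mm thick, yellow frame with a clear pane.
- bottle_a: Tapered green bottle with white cap, 64 mm across the foot, 166 mm high; origin at the centre of its underside. To be left alone.
- bottle_b: The same kind of bottle as bottle_a. To be left alone.
- jar: Amber jar with white lid, 64 mm across, 90 mm high; origin at the centre of its underside. To be left alone.

How it is judged:
By the outcome, as a careful person would: the job done as asked, in the order asked, and still so for the second after the job is handed in, while the arm keeps its last pose, push and grip.
It also fails if it takes over 48 s, if anything falls off the work surface, if the arm or the gripper's body presses on something with over 40 N, if the wrist force passes 120 N, or if a joint passes its speed limit or range.

## Working session

There is one attempt and no reset: what is moved stays moved. The work goes in short steps, each a Python script; the robot and the scene stay as the last script left them, time stands still between calls to the robot, and variables do not carry over. Pictures are saved under pics/ and viewed, at most 10 in all, crops included, and the job is handed in when it is done.

```bash
ls; mkdir -p pics; python3 - <<'E'
from plant import *
from plant import ctrl,eyes,observe
import cv2,numpy as np
for n in("side","top"):
    cv2.imwrite(f"pics/{n}0.png",eyes.camera(n)); i=eyes.camera_info(n); print(n,{k:np.round(v,4).tolist() if not isinstance(v,str) else v for k,v in i.items()})
o=observe(); print(o)
E
```

```text
pics
side {'K': [[508.1113, 0.0, 293.3811], [0.0, 508.1113, 211.2398], [0.0, 0.0, 1.0]], 'origin': [0.2115, -0.0042, 1.2102], 'rotation': [0.1163, -0.1096, -0.6887, 0.7073]}
top {'K': [[429.1401, 0.0, 280.5835], [0.0, 429.1401, 212.6515], [0.0, 0.0, 1.0]], 'origin': [0.4761, 0.0103, 0.9603], 'rotation': [0.0497, -0.0399, -0.7004, 0.7109]}
{'time': 0.1, 'q': array([ 1.16840503,  0.3327931 , -0.06467427,  1.46084032,  0.02161777,
        1.34987687, -0.08848885]), 'dq': array([-1.50459632e-03, -3.42424284e-03,  2.04992967e-03, -1.82234893e-03,
       -3.16560701e-05,  6.95838427e-04, -3.98583566e-04]), 'joint_torque': array([ 1.85194331e-03, -6.24545646e+01,  2.49230408e-02, -3.90721214e+01,
       -6.13624672e-02,  3.64951417e-02,  8.63601372e-05]), 'ee_pos': array([ 0.23156689, -0.58018157,  0.23585127]), 'ee_rot': array([ 9.82022850e-01,  1.88761091e-01, -1.54201911e-04, -5.91196083e-04]), 'force': array([ 0.09755794, -0.47132967, -0.18748654]), 'ft_torque': array([0.05274288, 0.04780046, 0.00430177]), 'gripper_force': 0.0, 'gripper_width': 0.08679050137221496}
```

View pics/side0.png

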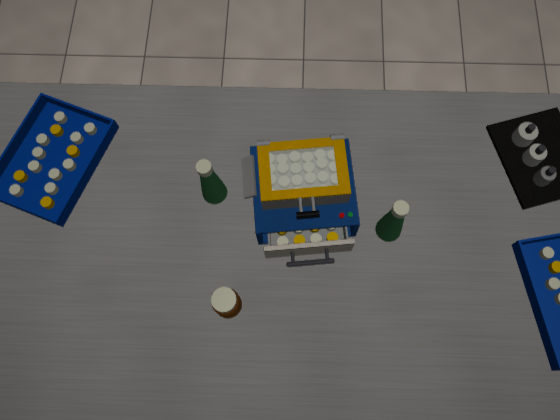

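View pics/top0.png

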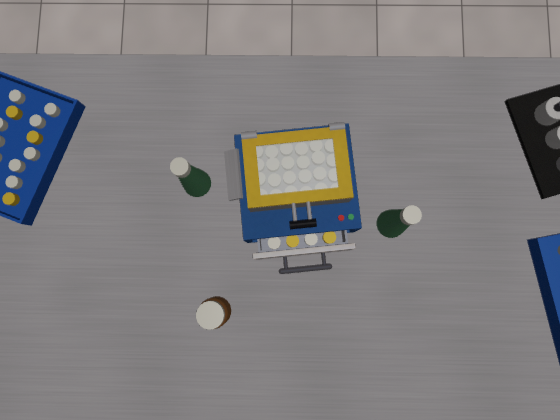

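Both views show the feeder near the middle, with its front facing the robot (+x is up in the picture). The lid's black handle is at about side (307,214) and top (302,223). The drawer bar is at about side (310,262) and top (305,268). The bottles stand to the left and right, and the jar is at the front left. Next I'll zoom in for precise pixels.

```bash
python3 - <<'E'
import cv2,numpy as np
s=cv2.imread("pics/side0.png");t=cv2.imread("pics/top0.png")
a=cv2.resize(s[125:275,240:370],None,fx=3,fy=4*.99,interpolation=cv2.INTER_CUBIC)
b=cv2.resize(t[125:275,235:365],None,fx=3,fy=4*.99,interpolation=cv2.INTER_CUBIC)
o=np.clip(np.hstack([a,b]).astype(float)*1.6,0,255).astype(np.uint8)
for off,x0 in((0,240),(390,235)):
  for c in range(0,130,10):
    cv2.line(o,(off+c*3,0),(off+c*3,5 if c%50 else 12),(255,255,255),1)
    cv2.putText(o,str(x0+c),(off+c*3,20),0,.3,(0,255,255),1)
for r in range(0,150,10): cv2.putText(o,str(125+r),(0,int(r*3.96)+3),0,.3,(0,255,255),1)
cv2.imwrite("pics/crop.png",o);print(o.shape)
# dark-blob centroids
for n,im,h,d in(("side",s,(297,209,320,220),(284,256,336,268)),("top",t,(286,217,318,229),(276,261,334,275))):
  for x0,y0,x1,y1 in(h,d):
    g=im[y0:y1,x0:x1].max(2); m=(g<(45 if (x0,y0)==h[:2] else 75)).astype(np.uint8)
    k,l,st,c=cv2.connectedComponentsWithStats(m); i=1+st[1:,4].argmax()
    pts=np.argwhere(l==i)[:,::-1].astype(np.float32); print(n,c[i]+[x0,y0],st[i],cv2.minAreaRect(pts))
E
```

```text
(594, 780, 3)
side [307.46405229 214.2875817 ] [  0   1  23   9 153] ((10.795083999633789, 5.245901107788086), (6.971251964569092, 22.181255340576172), 84.80557250976562)
side [309.43402778 261.72222222] [  2   0  49  11 288] ((26.0, 5.0), (10.0, 48.0), 90.0)
top [302.53694581 223.54679803] [  4   2  27  10 203] ((16.65853500366211, 6.426830291748047), (7.840639114379883, 26.17227554321289), 83.6598129272461)
top [304.08196721 267.78688525] [  3   0  53  13 244] ((28.999996185302734, 5.999999046325684), (51.99999237060547, 11.999998092651367), 0.0)
```

View pics/crop.png

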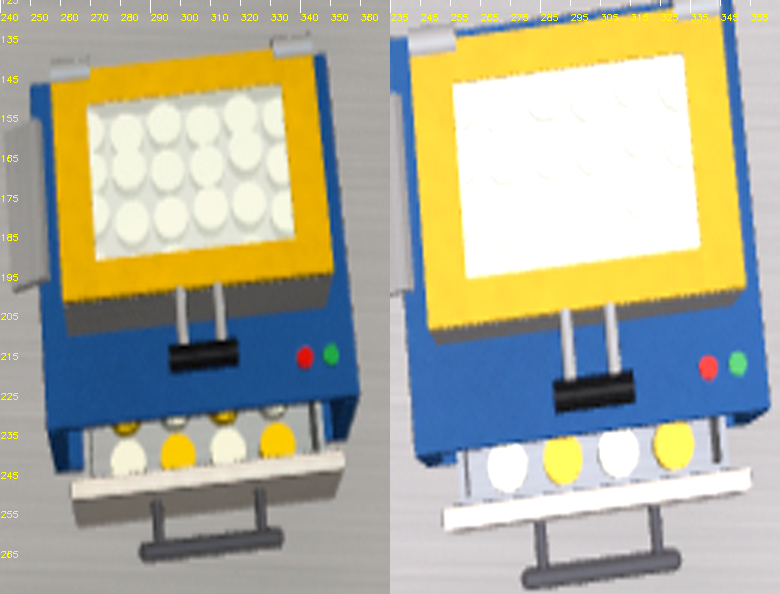

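The crop shows the T handle's bar at about side (307.5,214.3) and top (302.5,223.5). The drawer bar's ends are at about side (288,264)/(333,260) and top (281,271)/(330,266). The lid's corners are clear in both views, so I'll triangulate and then fit the feeder's pose.

```bash
cat > h.py <<'E'
import numpy as np,cv2
from scipy.spatial.transform import Rotation as R
from scipy.optimize import least_squares
from plant import ctrl,hand,inverse_kinematics,observe,eyes,workorder
I={n:eyes.camera_info(n) for n in("side","top")}
def proj(n,P):
    i=I[n]; Rm=i["rotation"]; Rm=R.from_quat(Rm).as_matrix() if np.size(Rm)==4 else np.array(Rm)
    c=(np.atleast_2d(P)-i["origin"])@Rm*[1,-1,-1]; p=c@np.array(i["K"]).T
    return p[:,:2]/p[:,2:]
def tri(a,b): return least_squares(lambda P:np.r_[(proj("side",P)[0]-a),(proj("top",P)[0]-b)],[.5,0,.1])
E
python3 - <<'E'
from h import *
S=lambda x,y:((x+.5)/3-.5+240,(y+.5)/3.96-.5+125)
T=lambda x,y:((x-390+.5)/3-.5+235,(y+.5)/3.96-.5+125)
pts={"handle":((307.5,214.3),(302.5,223.5)),"hl":(S(171,360),T(557,394)),"hr":(S(237,351),T(633,386)),
"dl":(S(143,552),T(527,579)),"dr":(S(281,537),T(678,559)),
"lTL":(S(50,85),T(408,50)),"lTR":(S(313,47),T(717,12)),"lBR":(S(333,270),T(746,288)),"lBL":(S(63,302),T(427,330)),
"botA":((204,166),(180,167)),"botB":((401,208),(412,215)),"jar":((224,300),(210,315))}
for k,(a,b) in pts.items():
    r=tri(a,b); print(k,np.round(r.x,4),round(np.sqrt(2*r.cost),2))
m={"handle":(-.125,0,.159),"hl":(-.125,.025,.159),"hr":(-.125,-.025,.159),"lBL":(-.085,.1,.162),"lBR":(-.085,-.1,.162),"lTL":(.055,.1,.162),"lTR":(.055,-.1,.162),"dl":(-.14,.056,.059),"dr":(-.14,-.056,.059)}
def res(p,hx=True):
    x,y,w,d,z=p; out=[]
    for k,q in m.items():
        q=np.array(q)+[ (-d if k[0]=='d' else 0),0,0]
        P=[x+np.cos(w)*q[0]-np.sin(w)*q[1],y+np.sin(w)*q[0]+np.cos(w)*q[1],q[2]+z]
        out+=[proj("side",P)[0]-pts[k][0],proj("top",P)[0]-pts[k][1]]
    return np.concatenate(out)
r=least_squares(res,[.6,0,0,.05,0]); print(r.x,np.round(r.fun,1))
r=least_squares(lambda p:res([*p,0]),[.6,0,0,.05]); print(r.x)
E
```

```text
handle [ 0.5601 -0.02    0.1418] 0.2
hl [0.5593 0.0035 0.1334] 0.04
hr [ 0.5631 -0.045   0.142 ] 0.02
dl [0.4687 0.0228 0.0433] 0.14
dr [ 0.4811 -0.0843  0.041 ] 0.18
lTL [0.7389 0.106  0.1093] 0.91
lTR [ 0.7493 -0.0995  0.1475] 1.03
lBR [ 0.6109 -0.1159  0.1484] 0.26
lBL [0.5882 0.0861 0.1439] 0.92
botA [0.6638 0.216  0.1573] 0.57
botB [ 0.5785 -0.2269  0.1476] 0.44
jar [0.3775 0.1629 0.0693] 0.81
[ 0.68401231 -0.00535452  0.12006365  0.07063689 -0.01688502] [-0.   0.   0.3  0.  -0.4 -0.2 -0.5  0.8  0.1  0.1  0.1  0.1  0.3  0.
  1.7  0.3 -0.4  0.2 -1.  -0.   0.3 -2.   1.3  0.7 -1.5  0.2 -0.3 -0.4
 -0.9  0.3 -1.1  0.2  0.7 -0.3  1.  -0.3]
[ 0.67971055 -0.00501335  0.12021223  0.06795406]
```

Heights from the triangulation come out a uniform 17 mm low, including the jar and bottles, which points to a calibration bias over the short baseline. I'll refine with two wrist views.

```bash
cat >> h.py <<'E'
def ori(yaw,tilt=0): # tilt>0: fingers point forward(+x feeder) and down
    return (R.from_euler("z",yaw)*R.from_euler("y",-tilt)*R.from_euler("x",np.pi)).as_quat()
E
python3 - <<'E'
from h import *
import json
print(R.from_quat(ori(0,.5)).as_matrix().round(2)[:,2])
D={}
for k,p in enumerate([(.36,-.04,.33),(.46,-.03,.33)]):
    (ctrl.move_to if k==0 else ctrl.move_linear)(p,ori(.12),**({} if k==0 else {"rate":.25})); ctrl.wait(.2)
    i=eyes.camera_info("wrist"); cv2.imwrite(f"pics/w{k}.png",eyes.camera("wrist"))
    D[k]={a:(np.array(b).tolist() if not isinstance(b,str) else b) for a,b in i.items()}
    print(D[k],observe()["time"],observe()["ee_pos"])
json.dump(D,open("w.json","w"))
a=[cv2.imread(f"pics/w{k}.png")[:,80:480] for k in(0,1)]
cv2.imwrite("pics/w.png",np.hstack(a))
E
```

```text
[ 0.48 -0.   -0.88]
{'K': [[325.19226210127806, 0.0, 279.06347668980743], [0.0, 325.19226210127806, 208.51093560046147], [0.0, 0.0, 1.0]], 'origin': [0.4285947693677929, -0.03274341199446511, 0.4776626057699826], 'rotation': [-0.0953408020818204, 0.08577051923121427, -0.6585493891664809, 0.741529670018441]} 2.375 [ 0.36004971 -0.04028577  0.32993198]
{'K': [[325.19226210127806, 0.0, 279.06347668980743], [0.0, 325.19226210127806, 208.51093560046147], [0.0, 0.0, 1.0]], 'origin': [0.5278751763154106, -0.022312925731238654, 0.478030887496334], 'rotation': [-0.09575931792785325, 0.08502028350825247, -0.6586065840937207, 0.7415113430087024]} 3.175 [ 0.45951266 -0.03017945  0.33030471]
```

View pics/w.png

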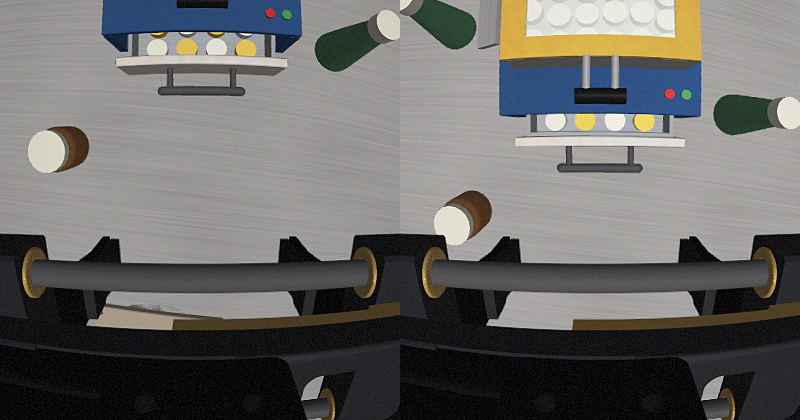

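The wrist pair shows the drawer bar at (281,91) in the first frame and (280,168) in the second. The lid handle is at (280.5,96) in the second and cut off at the top of the first. I'll move a bit closer for another view of the handle and fit everything together.

```bash
cat >> h.py <<'E'
def projw(i,P):
    c=(np.atleast_2d(P)-i["origin"])@R.from_quat(i["rotation"]).as_matrix()*[1,-1,-1]
    K=np.array(i["K"]); r=np.hypot(c[:,0],c[:,1]); th=np.arctan2(r,c[:,2])
    return c[:,:2]/r[:,None]*th[:,None]*K[0,0]+K[:2,2]
E
python3 - <<'E'
from h import *
import json
D=json.load(open("w.json"))
ctrl.move_linear((.56,-.02,.36),rate=.25); ctrl.wait(.2)
i=eyes.camera_info("wrist"); im=eyes.camera("wrist"); cv2.imwrite("pics/w2.png",im)
D["2"]={a:(np.array(b).tolist() if not isinstance(b,str) else b) for a,b in i.items()}; json.dump(D,open("w.json","w"))
ims={k:cv2.imread(f"pics/w{k}.png") for k in"012"}
def blobs(im,thr,y1=235):
    m=(im[:y1].max(2)<thr).astype(np.uint8); k,l,st,c=cv2.connectedComponentsWithStats(m)
    return [(c[j].round(1).tolist(),st[j].tolist()) for j in range(1,k) if st[j,4]>150]
for k in"012":
    for thr in(40,85): print(k,thr,blobs(ims[k],thr))
E
```

```text
0 40 [([281.8, 3.5], [257, 0, 51, 8, 403]), ([555.1, 20.1], [546, 0, 14, 62, 408])]
0 85 [([282.1, 3.5], [256, 0, 53, 9, 412]), ([555.1, 20.2], [546, 0, 14, 62, 413]), ([424.1, 46.2], [395, 21, 66, 51, 2015]), ([282.6, 39.4], [182, 30, 199, 27, 1167]), ([281.1, 86.9], [238, 68, 87, 28, 835]), ([550.6, 175.0], [539, 115, 21, 120, 1619]), ([156.4, 144.4], [128, 126, 41, 45, 581])]
1 40 [([553.7, 39.4], [541, 5, 19, 109, 861]), ([279.5, 95.6], [254, 88, 52, 16, 686])]
1 85 [([5.2, 13.2], [0, 0, 17, 40, 339]), ([125.9, 23.2], [90, 0, 66, 49, 2007]), ([553.6, 39.6], [541, 5, 19, 112, 888]), ([225.9, 62.2], [181, 56, 82, 13, 698]), ([280.8, 61.2], [270, 56, 22, 11, 200]), ([335.2, 63.0], [299, 56, 82, 14, 675]), ([279.9, 95.5], [254, 87, 53, 17, 838]), ([421.4, 113.9], [393, 95, 61, 40, 1874]), ([279.4, 163.9], [237, 146, 86, 27, 591]), ([545.5, 200.0], [535, 167, 25, 68, 932]), ([157.4, 205.3], [125, 191, 46, 42, 590])]
2 40 [([550.3, 108.1], [535, 55, 25, 119, 2012]), ([277.5, 190.5], [256, 183, 45, 15, 525])]
2 85 [([14.9, 48.4], [0, 2, 38, 112, 1208]), ([550.3, 108.2], [535, 54, 25, 120, 2057]), ([133.4, 90.9], [102, 74, 58, 38, 1663]), ([408.4, 178.6], [384, 157, 56, 45, 1590]), ([277.8, 195.0], [216, 183, 125, 20, 1367]), ([526.1, 223.4], [454, 209, 106, 26, 553]), ([278.3, 229.7], [241, 219, 75, 16, 351])]
```

View pics/w2.png

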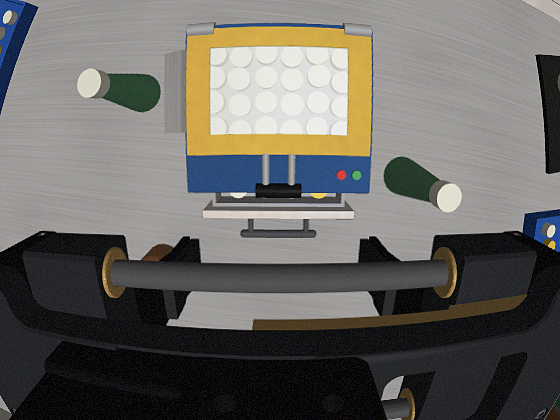

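The third wrist view shows the handle at (278,190.5), the drawer bar at (278,233.5), and lid front corners at (186,155) and (372,156).

```bash
python3 - <<'E'
from h import *
import json
D=json.load(open("w.json"))
def triw(obs,extra=None):
    return least_squares(lambda P:np.concatenate([projw(D[k],P)[0]-o for k,o in obs.items()]),[.5,0,.1])
for n,o in {"handle":{"1":(280,95.8),"2":(278.2,190.6)},"pull":{"0":(281,91),"1":(279.5,168),"2":(278,233.5)},
 "pl":{"0":(239,91),"1":(238,168)},"pr":{"0":(324,91),"1":(322,168)},"lBR":{"1":(380.5,56),"2":(371.5,155.5)},"lBL":{"1":(180,55.5),"2":(186.5,154.5)}}.items():
    r=triw(o); print(n,r.x.round(4),r.fun.round(1))
# joint fit at fixed heights
O=[("handle",k,o) for k,o in {"1":(280,95.8),"2":(278.2,190.6)}.items()]+[("pull",k,o) for k,o in {"0":(281,91),"1":(279.5,168),"2":(278,233.5)}.items()]
O+=[("lBL","2",(186.5,154.5)),("lBR","2",(371.5,155.5)),("pl","0",(239,91)),("pl","1",(238,168)),("pr","0",(324,91)),("pr","1",(322,168))]
M={"handle":(-.095,0,.159),"pull":(-.14,0,.059),"pl":(-.14,.056,.059),"pr":(-.14,-.056,.059),"lBL":(-.055,.1,.162),"lBR":(-.055,-.1,.162)}
def f(p):
    e=[]
    for n,k,o in O:
        q=np.array(M[n])-[p[3]*(n[0]=="p"),0,0]
        P=np.r_[p[:2]+R.from_euler("z",p[2]).as_matrix()[:2,:2]@q[:2],q[2]+p[4]]; e+=list(projw(D[k],P)[0]-o)
    return np.array(e)
r=least_squares(f,[.65,0,.12,.04,0]); print(r.x.round(4),r.fun.round(1))
r=least_squares(lambda p:f([*p,0]),[.65,0,.12,.04]); print(r.x.round(4))
print(observe()["time"])
E
```

```text
handle [ 0.5566 -0.0199  0.1584] [ 0.  0. -0. -0.]
pull [ 0.4724 -0.0294  0.0575] [ 0.   0.  -0.1 -0.   0.   0. ]
pl [0.4666 0.0239 0.0598] [-0.2 -0.   0.2 -0. ]
pr [ 0.4796 -0.0839  0.0603] [ 0.3  0.  -0.3 -0. ]
lBR [ 0.6095 -0.1114  0.1733] [ 1.3  0.1 -1.4 -0.2]
lBL [0.5873 0.0811 0.1712] [-0.6  0.   0.7 -0.1]
[ 6.515e-01 -9.400e-03  1.136e-01  3.980e-02 -3.000e-04] [ 0.4 -0.5  0.3 -0.4  0.4 -0.4  0.2 -0.2  0.3  0.   0.7  0.5 -1.4  0.4
 -1.6  0.  -1.2 -0.2  1.3  0.6  0.6  0.2]
[ 0.6515 -0.0094  0.1136  0.0398]
3.9917
```

Wrist triangulation now agrees with the stated heights (handle 158 mm, pull 58–60 mm). The feeder is at (0.6515, −0.0094) with yaw about 0.115, and the drawer is 40 mm out. Now I'll push the drawer.

```bash
cat >> h.py <<'E'
F=np.array([.6515,-.0094,0]); YAW=.115; RZ=R.from_euler("z",YAW).as_matrix()
w=lambda q:F+RZ@np.array(q)
ff=lambda:RZ.T@observe()["force"]
fx=lambda:RZ.T@(observe()["ee_pos"]-F)
E
python3 - <<'E'
from h import *
a=np.deg2rad(25); o=ori(YAW,a); n=np.array([np.cos(a),0,np.sin(a)])
base=np.array([-.14-.040,0,.059])-n*.016
hand.gripper_to(0.0)
ctrl.move_to(w(base+[-.04,0,.12]),o)
ctrl.move_linear(w(base+[-.025,0,0]),o,rate=.2); ctrl.wait(.1)
f0=ff(); print(observe()["time"],f0)
ctrl.move_linear(w(base+[.02,0,0]),rate=.06); print(.02,(ff()-f0).round(1),fx().round(4))
s=.02
while s<.055:
    s+=.003; ctrl.move_linear(w(base+[s,0,0]),rate=.03); ctrl.wait(.1); d=ff()-f0; print(round(s,3),d.round(1),fx().round(4))
    if d[0]<-12: break
cv2.imwrite("pics/t1.png",eyes.camera("top"));print(observe()["time"])
E
```

```text
Traceback (most recent call last):
plant.MotionError: the arm cannot follow that straight line within its joint ranges
```

```bash
python3 - <<'E'
from h import *
print(observe()["time"],observe()["q"].round(2),observe()["ee_pos"].round(3))
for t in(25,15,8,0,-8):
    a=np.deg2rad(t); n=np.array([np.cos(a),0,np.sin(a)]); base=np.array([-.18,0,.059])-n*.016
    for dx in(-.025,0,.045):
        q=inverse_kinematics(w(base+[dx,0,0]),ori(YAW,a)); print(t,dx,None if q is None else np.round(q,2))
E
```

```text
6.5167 [ 0.84 -0.43 -0.65  2.34 -0.54  0.79 -0.95] [ 0.42  -0.036  0.174]
25 -0.025 None
25 0 [ 0.97 -0.03 -0.93  2.38 -0.26  0.36 -1.19]
25 0.045 [ 0.95  0.12 -0.96  2.28  0.12  0.36 -1.55]
15 -0.025 [ 1.02 -0.   -0.99  2.3  -0.07  0.59 -1.37]
15 0 [ 1.01  0.09 -1.02  2.25  0.08  0.59 -1.51]
15 0.045 [ 0.86  0.21 -0.92  2.15  0.24  0.62 -1.67]
8 -0.025 [ 1.04  0.12 -1.06  2.2   0.13  0.75 -1.56]
8 0 [ 0.99  0.2  -1.06  2.15  0.24  0.77 -1.66]
8 0.045 [ 0.81  0.29 -0.91  2.05  0.31  0.79 -1.72]
0 -0.025 [ 1.02  0.28 -1.12  2.09  0.32  0.95 -1.73]
0 0 [ 0.95  0.34 -1.08  2.04  0.37  0.97 -1.77]
0 0.045 [ 0.76  0.39 -0.91  1.93  0.37  0.99 -1.78]
-8 -0.025 [ 0.98  0.46 -1.16  1.98  0.45  1.16 -1.85]
-8 0 [ 0.88  0.48 -1.07  1.92  0.44  1.17 -1.84]
-8 0.045 [ 0.71  0.51 -0.92  1.82  0.43  1.18 -1.83]
```

```bash
python3 - <<'E'
from h import *
a=np.deg2rad(12); o=ori(YAW,a); n=np.array([np.cos(a),0,np.sin(a)])
base=np.array([-.14-.040,0,.059])-n*.016
ctrl.move_to(w(base+[-.025,0,.08]),o)
ctrl.move_linear(w(base+[-.025,0,0]),o,rate=.15); ctrl.wait(.1)
f0=ff(); print(observe()["time"],f0)
ctrl.move_linear(w(base+[.02,0,0]),rate=.06); print(.02,(ff()-f0).round(1),fx().round(4))
s=.02
while s<.055:
    s+=.003; ctrl.move_linear(w(base+[s,0,0]),rate=.03); ctrl.wait(.1); d=ff()-f0; print(round(s,3),d.round(1),fx().round(4))
    if d[0]<-12: break
print(observe()["time"])
E
```

```text
7.7417 [-0.05241044  0.25069549 -0.14380486]
0.02 [-0.3 -0.2  1. ] [-1.758e-01  1.000e-04  5.570e-02]
0.023 [ 0.1 -0.5  0.4] [-0.1726 -0.      0.0557]
0.026 [ 0.3  0.2 -0.2] [-0.1696  0.      0.0557]
0.029 [-6.3  0.   2.4] [-1.678e-01 -1.000e-04  5.500e-02]
0.032 [-3.6 -1.1 -4.6] [-0.1646  0.      0.055 ]
0.035 [-0.1  0.1 -0.1] [-0.1598  0.      0.0562]
0.038 [-0.2  0.1 -0.5] [-1.574e-01  1.000e-04  5.580e-02]
0.041 [-5.2  0.4  2. ] [-1.558e-01 -1.000e-04  5.500e-02]
0.044 [-15.4  -0.5   7.7] [-0.1553 -0.0002  0.0538]
11.4417
```

The log shows the detent peak, then the snap, then a firm end stop where home was expected. I'll back off, check, and then grip the lid handle.

```bash
python3 - <<'E'
from h import *
p=fx(); ctrl.move_linear(w(p+[-.03,0,0]),rate=.15)
ctrl.move_linear(w(p+[-.03,0,.2]),rate=.25)
cv2.imwrite("pics/t1.png",cv2.resize(eyes.camera("top")[100:310,180:420],None,fx=2,fy=2))
o=ori(YAW); H=np.array([-.095,0,.159])
hand.gripper_to(.087)
ctrl.move_to(w(H+[0,0,.07]),o)
for th in(0,25,50):
    t=np.deg2rad(th); q=inverse_kinematics(w([.085-.18*np.cos(t),0,.154+.18*np.sin(t)]),o); print(th,None if q is None else np.round(q,2))
ctrl.wait(.1);cv2.imwrite("pics/w3.png",eyes.camera("wrist")); print(observe()["time"],fx())
a=cv2.imread("pics/t1.png"); b=cv2.imread("pics/w3.png")[:,120:440]
cv2.imwrite("pics/v1.png",np.hstack([a,b]))
E
```

```text
0 [ 0.88  0.5  -1.16  1.7   0.48  1.26 -1.85]
25 [ 0.86  0.47 -1.19  1.56  0.44  1.41 -1.82]
50 [ 0.73  0.54 -1.15  1.34  0.49  1.56 -1.82]
15.3667 [-9.55080728e-02 -1.19784245e-04  2.29560633e-01]
```

View pics/v1.png

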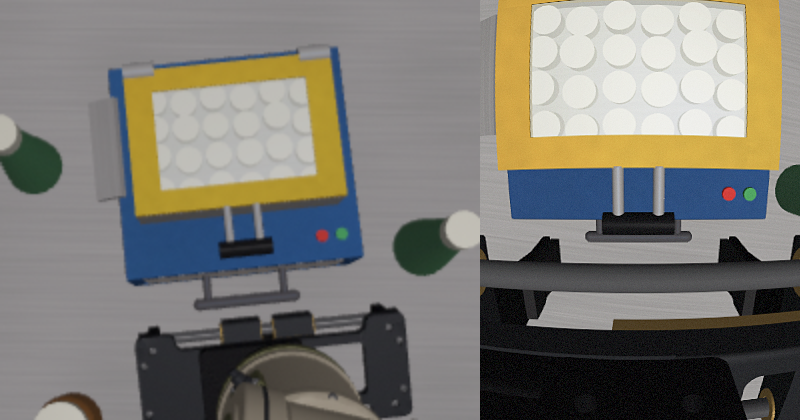

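The drawer front is now flush and home in the top crop (bar at about (247,300)). The handle is centred between the fingers in the wrist view. Next: descend, grip, and swing the lid along its arc.

```bash
python3 - <<'E'
from h import *
f0=ff()
ctrl.move_linear(w([-.095,0,.154]),ori(YAW),rate=.1); ctrl.wait(.1); print((ff()-f0).round(1))
hand.gripper_to(.0); ctrl.wait(.2); s=observe(); print(s["gripper_width"],s["gripper_force"],(ff()-f0).round(1),fx().round(4),s["time"])
if .045<s["gripper_width"]<.056:
    p0=fx(); off=p0-[-.095,0,.159]
    for th in range(5,51,5):
        t=np.deg2rad(th); ctrl.move_linear(w(np.array([.085-.18*np.cos(t),0,.159+.18*np.sin(t)])+off),rate=.08)
        if th%10==0: print(th,(ff()-f0).round(1),fx().round(4),observe()["gripper_width"])
    ctrl.wait(.3); d=fx()-off-[.085,0,.159]; print("angle",np.degrees(np.arctan2(d[2],-d[0])),np.hypot(d[0],d[2]),(ff()-f0).round(1),observe()["time"])
for n in("side","top"): cv2.imwrite(f"pics/{n}2.png",eyes.camera(n))
cv2.imwrite("pics/v2.png",np.hstack([cv2.resize(cv2.imread(f"pics/{n}2.png")[90:310,180:420],(400,367)) for n in("side","top")]))
E
```

```text
[-0.1  0.4 -0.1]
0.04955566084827598 30.001022620126605 [-0.6  4.7  0.6] [-0.095   0.0006  0.154 ] 17.2917
10 [ 0.7  3.5 -2.3] [-0.0923  0.0007  0.1848] 0.0496521579374052
20 [ 1.8  4.3 -3.9] [-0.0844  0.0007  0.215 ] 0.04936263774056818
30 [-0.2  4.5 -3.6] [-0.0711  0.0006  0.2436] 0.0492154519698154
40 [ 0.4  4.  -3.8] [-0.0531  0.0006  0.2693] 0.04989611520234092
50 [-1.6  4.  -4.8] [-0.0309  0.0006  0.2916] 0.04992340168793675
angle 49.90541611638337 0.17991112254832287 [ 1.1  5.2 -6.5] 21.0917
```

View pics/v2.png

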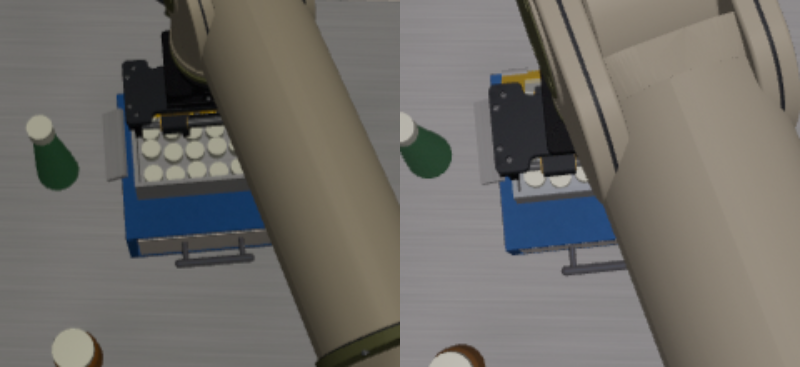

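The lid is up and the drawer stays shut (bar at about (215,260) in the left crop). Bottle A and the jar are standing, but the arm hides bottle B, so I'll check with the wrist camera.

```bash
python3 - <<'E'
from h import *
cv2.imwrite("pics/w4.png",eyes.camera("wrist"));s=observe();print(s["gripper_width"],s["gripper_force"],fx().round(4),s["time"])
E
```

```text
0.04941635377026402 30.000080913305283 [-0.0307  0.0006  0.2918] 21.2417
```

View pics/w4.png

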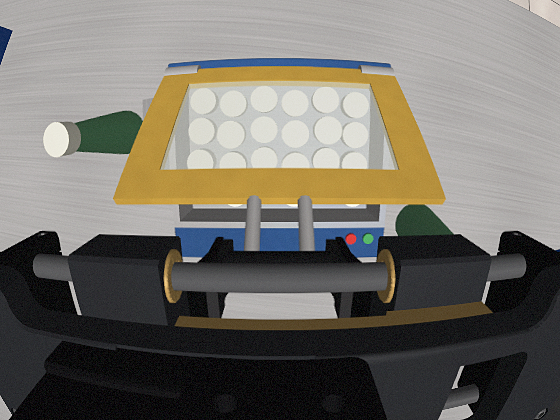

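The lid is open with its front corners at (114,203) and (444,203). The stems run into the gripper, and bottle B's foot is at about (420,220), where it should be. One last check of the lid angle from those corners, then I hand in.

```bash
python3 - <<'E'
from h import *
i=eyes.camera_info("wrist")
def P(th,y,s=.14):
    t=np.radians(th); c=np.array([.085,y,.159])+s*np.array([-np.cos(t),0,np.sin(t)]); return w(c)
for th in(46,48,50,52,54): print(th,[projw(i,P(th,y))[0].round(1) for y in(.1,-.1)])
workorder.finish_job(); print(observe()["time"])
E
```

```text
46 [array([119.8, 213.5]), array([439.6, 213.3])]
48 [array([116.7, 209.4]), array([442.7, 209.1])]
50 [array([113.7, 204.8]), array([445.7, 204.6])]
52 [array([110.6, 199.9]), array([448.8, 199.6])]
54 [array([107.5, 194.5]), array([451.9, 194.2])]
the job is handed in; nothing more can be done
the job is handed in; nothing more can be done
```

The drawer is clicked home and the lid is held open at 50° by its handle (arm position and wrist image agree within about 1°); neither bottle nor the jar was touched, and the job was handed in at about 21 s.

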